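# Square a bearing block in the polishing jig's corner

## Robot

A 7-joint arm with a two-finger parallel gripper is mounted at the origin on the work surface. World frame = base frame: x ahead of the robot, y to its left, z up, the work surface at z = 0. Lengths are in m, angles in rad, forces in N, time in s.
With the tool pointing down it reaches from about 0.4 to 0.85 m from the base axis. Payload 10.4 kg.
Tool frame: the origin (TCP) lies at the very end of the fingers, on their centre line; the grasp point (between the pads) lies 19 mm behind it (manip.grip_depth is the distance from the TCP to the grasp point, in m); z points along the fingers, y is the direction in which the jaws open and shut (so a half turn about z gives the same grasp; the last joint's range is limited). The gripper opens to 85 mm and grips with 20 to 120 N. Pads are 22 mm wide; open, the fingers measure 114 mm over their backs; the gripper's body (76 mm by 85 mm) begins 54 mm behind the grasp point. The pads swing forward as they close: fully open they stand 13 mm farther back than shut.
Start: joints at [-1.332, 0.332, -0.065, 1.46, 0.022, 1.35, -0.088], TCP at [0.162, 0.604, 0.231] pointing down, gripper open.
Joint ranges: [-2.6, 2.6], [-0.5, 2.12], [-1.47, 1.34], [0.16, 2.42], [-1.27, 4.41], [0.06, 2.06], [-2.6, 2.6]. Speed limits (rad/s): [2.22, 2.22, 2.79, 2.79, 3.14, 3.14, 3.14].

## Interface

Orientations are given as a unit quaternion [x, y, z, w].
In Python, from workcell import manip gives the robot as it stands.
- The arm moves only by the tool step_arm, never from a script. Its argument "motion" is a list of rows, each a list of 6 numbers: the shift along the tool's x, y, z in mm, then the turn, a rotation vector about the tool's x, y, z in degrees. A call has 1 to 20 rows; each row shifts and turns the pose as measured when the row begins, along the tool's axes as they then stand; what a row does not reach is not made up. A row lasts 1/8 s, in which the tool goes at most 62.5 mm and 10.7 degrees, less where a joint would pass 70% of its speed; a pose out of reach is approached as far as the arm can. A call with a gripper value outside its range is refused whole. "jaw" is the finger opening in mm, from 0 to 85.4, set as the call begins (left out, the last holds). The fingers move at their own pace and stop on an object; "force" is the grip in N (left out, the last holds). Time passes only in rows, so rows that do not move let the fingers close. It gives the time, the measured TCP pose, the force and the opening at its end, in the units of the state.
- manip.get_obs(): the state, without advancing time (a new reading comes with each control period).
- manip.camera(name): name is "scene" or "top" or "wrist"; returns the picture (400x640x3 uint8, blue, green, red); there is no depth.
- manip.camera_info(name): a dict with "camera_matrix" (3x3 intrinsics, pixels), "R" (3x3) and "t" (3): a world point X has camera coordinates R X + t. Camera axes: x right, y down, z forward; pixel columns grow to the right and rows downward; lengths in m; the calibration is good to about 2 mm. A picture is of the moment at which its call begins: read the wrist's pose just before it. camera_info takes no time and is no camera call; for the wrist camera it gives the pose at the moment of the call.
- manip.hand_in(): hands the job in, once; it reports no verdict.
The state is a dict: "clock": time; "joint_pos": joint angles; "joint_velocities": joint speeds; "tau": joint torques, N m; "position": TCP position; "ee_rot": TCP orientation; "ft_force": force on the tool from outside, world axes, zero at the start; "torque": the same for the moment, N m; "grip_width": opening from 0.0 (shut) to 1.0 (fully open).
Only numpy, scipy, OpenCV 4.12 (cv2) and the standard library are available. Lean on these libraries where they do the work, as an engineer would, in place of code of your own. Each camera call takes 0.05 s, during which the arm holds its last target.

## Task

First switch the polishing jig off by swinging its lever fully over to the robot's side. Then pick up the brass bearing block, lay it flat on the jig's bed and push it into the corner, its long side against the long stop rail and its end against the short end stop, both at once. Finish while holding it there: do not let go, keep a steady, light push of about 10 N on each stop, and leave the other things on the bench alone.

Things in the scene. Friction and masses are not known exactly. Their poses are not given: they have to be found in the camera images.
- jig: Polishing jig, bolted down: flat dark iron bed plate 240 (x) x 270 (y) mm, its top 16 mm above the origin (which lies at bench height). Local frame: +x away from the robot at yaw 0, +y to the left, z up. Bed spans x -120..120, y -160..110 mm. Brass headstock with polishing disc and knurled knob stands at x 72..124, y 12..111, up to 74 mm high (keep clear).
- corner (a point): The inner corner of the two stops on the top of the bed (16 mm above the bench), at x 45, y 45 mm in the jig's frame; its axes are the jig's. The block belongs in the quarter towards -x and -y of it, i.e. with its centre 36 mm towards -x and 18 mm towards -y.
- long_stop: Long brass stop rail 130 mm along the jig's x, 12 mm thick, 12 mm high above the bed; fixed and rigid. Its inner face looks to the jig's -y, at y 45 mm in the jig frame; spans x -85..45 mm. Origin at the middle of the foot of that face.
- end_stop: Short brass end stop 85 mm along the jig's y, 12 mm thick, 12 mm high above the bed; fixed and rigid. Its inner face looks to the jig's -x, at x 45 mm in the jig frame; spans y -42..42 mm. Origin at the middle of the foot of that face.
- switch (a joint): Switch lever on a grey 70 x 50 x 25 mm housing on the right of the bed; hinge along the jig's y at x -30, y -120, z 38 mm in the jig frame. 0 = off, leaning 0.5 rad to the jig's -x (robot's side, green dot); 1.0 rad = on, leaning 0.5 rad to +x. Its heavy ball tips it to the end stop on its side of the upright (0.5 rad); about 0.6 N at the ball moves it.
- switch_tip (a point): Centre of the red ball, 26 mm across, at the end of the lever, 80 mm from the hinge (ball centre 108 mm above the bench at either end, 118 mm at most); the rod is 10 mm thick.
- bearing: Loose solid brass bearing block, about 0.5 kg, standing upright on its flange: flange 72 (x) x 36 (y) x 12 mm high, on it in the middle a hump 34 (x) x 36 (y) mm up to 44 mm high, its y faces flush with the flange. Origin at the centre of the underside, x along the 72 mm side. The same either way round. Polished and lightly oiled: on the bed and the stops it slides with a friction of about 0.25. It swings a little in a grip that is off its middle.
- anvil: Bystander: squat iron anvil block, 70 x 50 x 46 mm.
- drum: Bystander: silver-plated prayer wheel drum, standing, 60 mm across, 71 mm high.
- bead: Bystander: small yak bone bead, 22 mm across, 17 mm high.
- rouge: Bystander: red jar of polishing rouge, 56 mm across, 50 mm high.
- collar: Bystander: brass ring, 60 mm across, 18 mm high.
Not all that is in view belongs to the job. Leave any blue or purple look-alike of the bearing alone.

How it is judged:
On the way, in this order (a step that is already met when the one before it is completed fails the run):
1. the switch lever is fully over at off (value of joint switch below 0.12 rad), for 0.1 s.
2. the bearing block lies flat on the jig's bed (z of bearing in the frame of jig between 0.013 and 0.019 m and horizontal distance between bearing and corner below 0.09 m and contact force between bearing and jig above 0.5 N), for 0.1 s.
At the end, for the whole second after the job is handed in: Lever at off (below 0.15 rad). Block flat on the bed (within 3 mm, tilt under 0.05 rad), square to the jig within 0.06 rad, centre within 4 mm of 36 and 18 mm from the end and long stops, still, pressing each stop with 2 to 35 N, fingers still pressing on it (value of joint switch below 0.15 rad and contact force between bearing and long_stop between 2 and 35 N and contact force between bearing and end_stop between 2 and 35 N and contact force between the fingers and bearing above 2 N and angle between the x axis of bearing and the x axis of jig, either way round below 0.06 rad and angle between bearing's own z axis and vertical below 0.05 rad and z of bearing in the frame of jig between 0.013 and 0.019 m and x of bearing in the frame of corner between -0.04 and -0.032 m and y of bearing in the frame of corner between -0.022 and -0.014 m and linear speed of bearing below 0.02 m/s); the arm keeps its last pose, push and grip.
It fails at once if a bystander was moved more than 30 mm (distance of any of anvil, drum, bead, rouge, collar from where it was at the start of the episode above 0.03 m).
It fails at once if the block was rammed against a stop (over 80 N) (contact force between bearing and long_stop above 80 N or contact force between bearing and end_stop above 80 N).
It also fails if it takes over 64 s, if anything falls off the work surface, if the arm or the gripper's body presses on something with over 40 N, if the wrist force passes 120 N, or if a joint passes its speed limit or range.

## Working session

There is one attempt and no reset: what is moved stays moved. The work goes in short steps, Python scripts to look and compute and a tool call to move; the robot and the scene stay as the last step left them, time stands still between calls to the robot, and variables do not carry over. Pictures are saved under pics/ and viewed, and the job is handed in when it is done.

Besides the shell and the picture viewer there is one more tool, called in YAML: its name, and indented under it one key for each argument. step_arm: Moves the arm, as the interface text tells. Its arguments: {"type":"object","properties":{"motion":{"type":"array"},"jaw":{"type":"number"},"force":{"type":"number"}},"required":["motion"]}

```bash
ls; mkdir -p pics; python3 - <<'E'
from workcell import manip
import cv2, numpy as np
np.set_printoptions(precision=4,suppress=True)
for n in ("scene","top","wrist"):
    o=manip.get_obs()
    i=manip.camera_info(n); im=manip.camera(n)
    cv2.imwrite(f"pics/{n}0.png",im)
    print(n,i)
print(o, manip.grip_depth)
E
```

```text
pics
scene {'camera_matrix': array([[406.7418,   0.    , 320.7234],
       [  0.    , 406.7418, 199.5727],
       [  0.    ,   0.    ,   1.    ]]), 'R': array([[-0.2935,  0.956 ,  0.0007],
       [ 0.8093,  0.2489, -0.532 ],
       [-0.5088, -0.1556, -0.8467]]), 't': array([ 0.1711, -0.419 ,  1.4494])}
top {'camera_matrix': array([[469.2886,   0.    , 325.2252],
       [  0.    , 469.2886, 202.5838],
       [  0.    ,   0.    ,   1.    ]]), 'R': array([[ 0.0026, -1.    ,  0.    ],
       [-0.9913, -0.0026, -0.1318],
       [ 0.1318,  0.0003, -0.9913]]), 't': array([0.0232, 0.6087, 1.2115])}
wrist {'camera_matrix': array([[304.3427,   0.    , 315.3448],
       [  0.    , 304.3427, 200.1428],
       [  0.    ,   0.    ,   1.    ]]), 'R': array([[ 0.2569,  0.9664, -0.0014],
       [ 0.9306, -0.247 ,  0.27  ],
       [ 0.2606, -0.0706, -0.9629]]), 't': array([-0.6249, -0.0363,  0.3787])}
{'clock': 0.1, 'joint_pos': array([-1.3316,  0.3328, -0.0647,  1.4609,  0.0216,  1.3499, -0.0885]), 'joint_velocities': array([-0.0015, -0.0019, -0.0006, -0.0016,  0.0021,  0.0009,  0.003 ]), 'tau': array([  0.0016, -62.674 ,   0.0493, -39.2427,   0.0163,   0.0071,
        -0.    ]), 'position': array([0.1617, 0.6034, 0.2306]), 'ee_rot': array([ 0.1305,  0.9914, -0.0006, -0.    ]), 'ft_force': array([-0.4013, -0.3017,  0.1063]), 'torque': array([ 0.0085, -0.021 , -0.0098]), 'grip_width': 0.9975720843241888} 0.0187
```

View pics/top0.png

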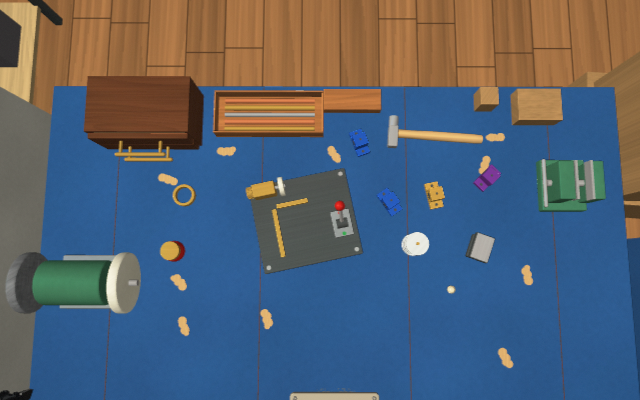

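View pics/scene0.png

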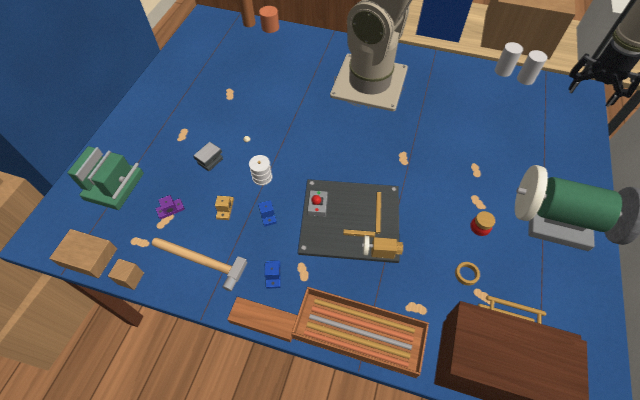

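View pics/wrist0.png

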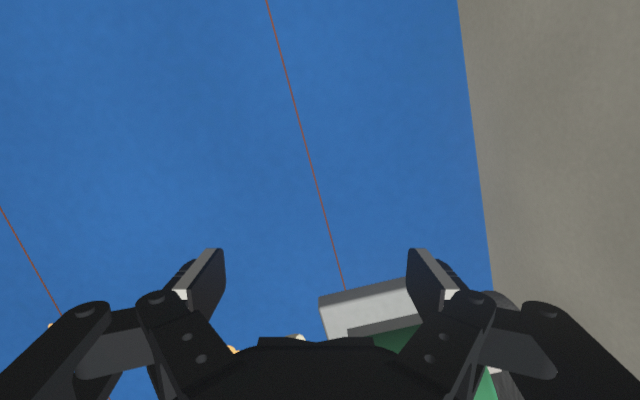

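```bash
python3 - <<'E'
import cv2
im=cv2.imread("pics/top0.png")
cv2.imwrite("pics/top0_jig.png",cv2.resize(im[160:280,235:375],None,fx=5,fy=5,interpolation=cv2.INTER_CUBIC))
cv2.imwrite("pics/top0_br.png",cv2.resize(im[165:265,370:510],None,fx=5.6,fy=5.6,interpolation=cv2.INTER_CUBIC))
im=cv2.imread("pics/scene0.png")
cv2.imwrite("pics/sc0_jig.png",cv2.resize(im[165:275,200:420],None,fx=3.6,fy=3.6,interpolation=cv2.INTER_CUBIC))
E
```

```text
(no output)
```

View pics/top0_jig.png

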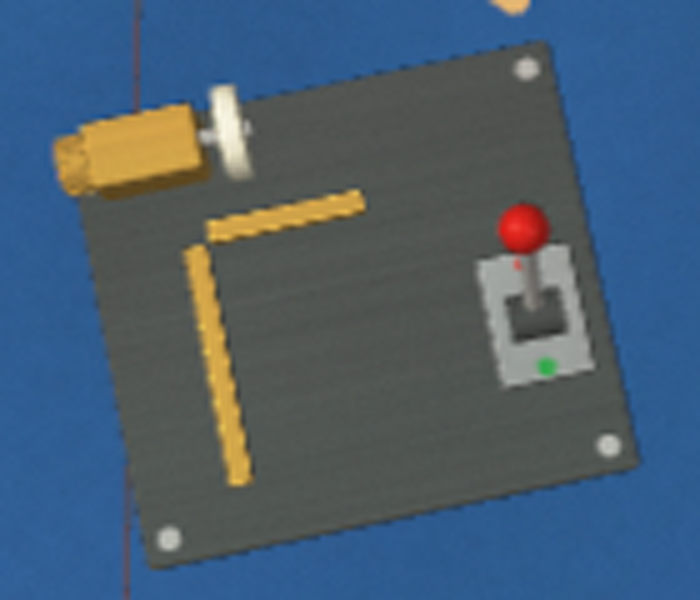

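View pics/top0_br.png

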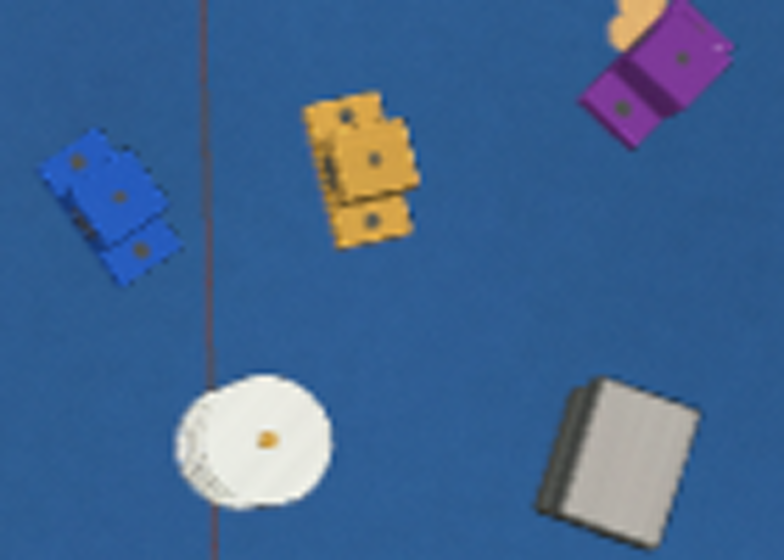

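View pics/sc0_jig.png

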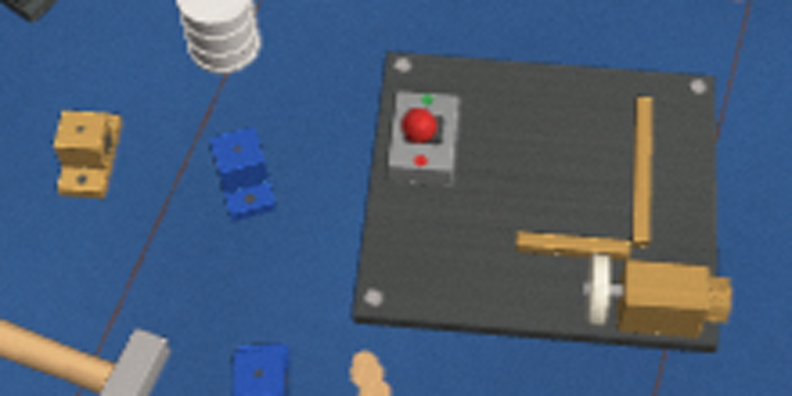

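```bash
cat > h.py <<'E'
import numpy as np, cv2, json
from scipy.optimize import least_squares
np.set_printoptions(precision=4,suppress=True)
from workcell import manip
def proj(info,P):
    P=np.asarray(P,float); c=P@np.array(info["R"]).T+info["t"]; K=np.array(info["camera_matrix"])
    return (c/c[:,2:])@K.T[:, :2]
def place(p,L):  # p=x,y,yaw ; z0=0
    c,s=np.cos(p[2]),np.sin(p[2]); L=np.asarray(L,float)/1000
    return np.c_[p[0]+c*L[:,0]-s*L[:,1], p[1]+s*L[:,0]+c*L[:,1], L[:,2]]
def fit(views,p0):
    # views: list of (info, Local Nx3 mm, pix Nx2)
    f=lambda p: np.concatenate([(proj(i,place(p,L))-px).ravel() for i,L,px in views])
    r=least_squares(f,p0,loss="soft_l1"); return r.x, r.fun.reshape(-1,2)
def crop(uv,x0,y0,f): return (np.asarray(uv,float)+.5)/f-.5+[x0,y0]
def ray(info,px,z):
    K=np.array(info["camera_matrix"]);R=np.array(info["R"]);t=np.array(info["t"])
    d=R.T@np.linalg.solve(K,[px[0],px[1],1]); o=-R.T@t; return o+d*(z-o[2])/d[2]
E
python3 - <<'E'
from h import *
T=manip.camera_info("top");S=manip.camera_info("scene")
L1=[[120,-160,16],[-120,-160,16],[-120,110,16],[45,57,28],[45,45,28],[-85,45,28],[-85,57,28],[57,42,28],[45,42,28],[45,-42,28],[57,-42,28]]
U1=[(548,42),(638,465),(150,569),(186,250),(207,243),(251,483),(229,488),(206,222),(209,243),(365,210),(362,190)]
L2=[[-120,-160,16],[-120,110,16],[120,-160,16],[-85,57,28],[-85,45,28],[57,-42,28],[45,-42,28]]
U2=[(387,52),(713,77),(355,317),(653,98),(638,97),(516,246),(518,232)]
v1=(T,L1,crop(U1,235,160,5)); v2=(S,L2,crop(U2,200,165,3.6))
for v in ([v1],[v2],[v1,v2]):
    p,r=fit(v,[.5,0,.1]); print("jig",p); print(np.abs(r).max(), r.std())
print(r)
tip=place(p,[[-30+80*np.sin(.5),-120,38+80*np.cos(.5)]]); print("tip on",tip, proj(T,tip),proj(S,tip))
# bearing
Lb=[[36,18,12],[36,-18,12],[-36,-18,12],[-36,18,12],[17,-18,44],[-17,-18,44],[-17,18,44]]
Ub=[(302,106),(380,91),(413,232),(338,249),(402,117),(420,184),(345,204)]
b1=(T,Lb,crop(Ub,370,165,5.6))
pb,r=fit([b1],[.5,-.27,.2]); print("bearing",pb); print(r)
for nm,i in(("top",T),("scene",S)):
    im=cv2.imread(f"pics/{nm}0.png"); F=4
    im=cv2.resize(im,None,fx=F,fy=F,interpolation=cv2.INTER_CUBIC)
    def poly(L,pp,c):
        q=(proj(i,place(pp,L))+.5)*F-.5
        cv2.polylines(im,[np.round(q).astype(int)],True,c,1,cv2.LINE_AA)
    for L in ([[120,-160,16],[-120,-160,16],[-120,110,16],[120,110,16]],[[45,45,28],[-85,45,28],[-85,57,28],[45,57,28]],[[45,42,28],[45,-42,28],[57,-42,28],[57,42,28]]): poly(L,p,(0,255,0))
    poly([[17,18,44],[17,-18,44],[-17,-18,44],[-17,18,44]],pb,(0,0,255)); poly([[36,18,12],[36,-18,12],[-36,-18,12],[-36,18,12]],pb,(255,0,255))
    q=np.round((proj(i,tip)[0]+.5)*F).astype(int); cv2.circle(im,tuple(map(int,q)),3,(255,255,0),-1)
    x0,y0=((290,170) if nm=="top" else (205,170)) 
    if nm=="top": cv2.imwrite("pics/ov_top.png",im[165*4:265*4,270*4:460*4])
    else: cv2.imwrite("pics/ov_sc.png",im[180*4:270*4,205*4:405*4])
E
```

```text
jig [0.5594 0.1046 0.2071]
0.7575482943681777 0.3962939847147674
jig [0.5598 0.1059 0.2103]
0.825901376073773 0.38875503566829966
jig [0.5596 0.105  0.2082]
1.203596523557053 0.40363743198088187
[[-0.1238 -0.795 ]
 [ 0.6142  0.5951]
 [-0.7195  0.5863]
 [-0.6248 -0.3525]
 [-0.4431  0.1428]
 [ 0.0887 -0.2425]
 [ 0.0504 -0.3133]
 [ 0.0018 -0.2141]
 [ 0.252  -0.0832]
 [-0.3429  0.1981]
 [-0.629  -0.1173]
 [-0.3428 -0.3925]
 [ 0.6192 -0.5433]
 [-1.2036 -0.1549]
 [-0.4592 -0.0394]
 [-0.485  -0.0765]
 [ 0.1512 -0.0264]
 [-0.137  -0.0623]]
tip on [[ 0.5926 -0.0107  0.1082]] [[339.2861 205.3959]] [[315.7678 199.6963]]
bearing [ 0.6346 -0.2714  0.2151]
[[ 0.5265 -0.018 ]
 [-0.6607 -0.0669]
 [-0.1711  0.1935]
 [ 0.3928 -0.075 ]
 [-0.0496  0.0063]
 [-0.1634  0.3527]
 [ 0.1008 -0.3934]]
```

View pics/ov_top.png

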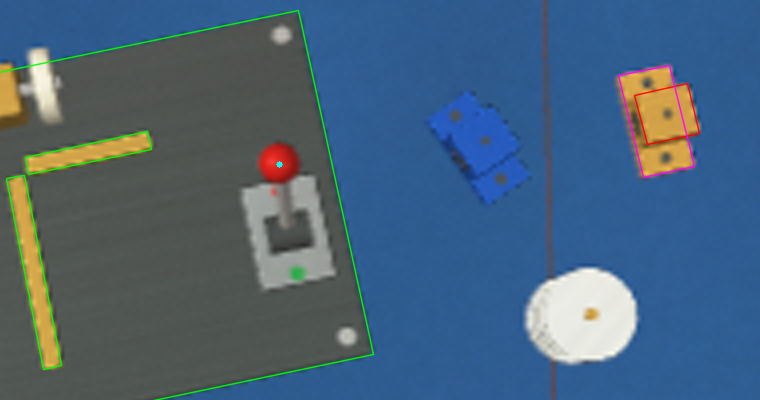

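View pics/ov_sc.png

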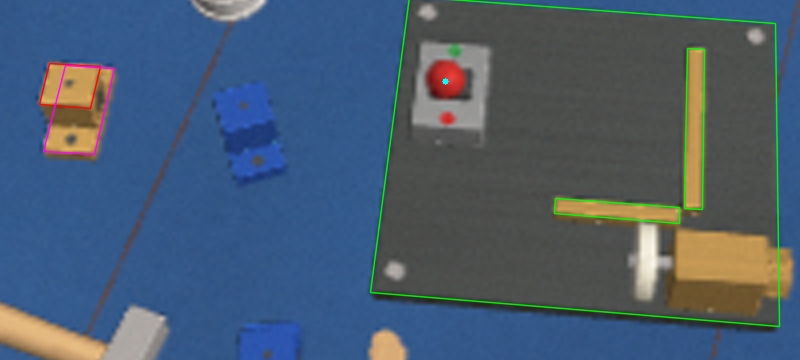

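step_arm:
  motion:
    - [0, 0, -30, 0, 0, 0]
    - [-15, -11, -30, 0, 0, 0]
    - [-40, -30, 0, 0, 0, 0]
    - [-40, -30, 0, 0, 0, 0]
    - [-40, -30, 0, 0, 0, 0]
    - [-40, -30, 0, 0, 0, 0]
    - [-40, -30, 0, 0, 0, 0]
    - [-40, -30, 0, 0, 0, 0]
  jaw: 0

```text
clock: 1.15
position: [0.3611, 0.3475, 0.2902]
ee_rot: [0.127, 0.992, -0.002, -0.001]
ft_force: [0.8, 0.0, -0.5]
grip_width: -0.002
```

step_arm:
  motion:
    - [-39, -30, 0, 0, 0, 0]
    - [-39, -30, 0, 0, 0, 0]
    - [-39, -30, 0, 0, 0, 0]
    - [-39, -30, 0, 0, 0, 0]
    - [-39, -30, 0, 0, 0, 0]
    - [-39, -30, 0, 0, 0, 0]
    - [-39, -30, 0, 0, 0, 0]
    - [-39, -30, 0, 0, 0, 0]
    - [-39, -30, 0, 0, 0, 0]
    - [0, 0, 10, 0, 0, -8.8]
    - [0, 0, 10, 0, 0, -8.8]
    - [0, 0, 10, 0, 0, -8.8]
    - [0, 0, 0, 0, 0, 0]

```text
clock: 2.78
position: [0.6401, -0.0204, 0.2568]
ee_rot: [-0.107, 0.994, -0.003, -0.004]
ft_force: [-0.3, 0.7, -0.1]
grip_width: 0.001
```

```bash
cat >> h.py <<'E'
from scipy.spatial.transform import Rotation as Rn
JIG=np.array([.5596,.105,.2082]); BR=np.array([.6346,-.2714,.213])
def to_tool(o,target,yaw_y=None):
    "world target -> shift in tool axes (mm) ; yaw error deg about tool z"
    R=Rn.from_quat(o["ee_rot"]); d=R.inv().apply(np.array(target)-o["position"])*1000
    Rm=R.as_matrix(); y=np.degrees(np.arctan2(Rm[1,1],Rm[0,1]))
    tilt=np.degrees(np.arccos(-Rm[2,2]))
    out=dict(shift=d,yaw_y=y,tilt=tilt)
    if yaw_y is not None:
        e=(np.degrees(yaw_y)-y+90)%180-90; out["turn_z"]=-e
        # full levelling rotvec
        yt=np.radians(y+e); ty=np.array([np.cos(yt),np.sin(yt),0]); tz=np.array([0,0,-1.]); tx=np.cross(ty,tz)
        out["rot"]=np.degrees((R.inv()*Rn.from_matrix(np.c_[tx,ty,tz])).as_rotvec())
    return out
def in_jig(p):
    c,s=np.cos(JIG[2]),np.sin(JIG[2]); d=np.array(p[:2])-JIG[:2]; return np.array([c*d[0]+s*d[1],-s*d[0]+c*d[1]])*1000
E
python3 - <<'E'
from h import *
o=manip.get_obs(); print(o["position"],o["joint_pos"],in_jig(o["position"]))
print(to_tool(o,place(JIG,[[48,-120,101]])[0],JIG[2]+np.pi/2))
E
```

```text
[ 0.6401 -0.0204  0.2568] [-0.3766  0.3761  0.4495  1.3936 -0.1546  1.4147  1.8549] [  52.882  -139.3024]
{'shift': array([  3.4918,  20.217 , 155.7684]), 'yaw_y': np.float64(102.24318219169537), 'tilt': np.float64(0.5743441134225312), 'turn_z': np.float64(0.314200897071629), 'rot': array([-0.3279, -0.4715,  0.3129])}
```

step_arm:
  motion:
    - [0, 20, 0, -0.3, -0.5, 0.3]
    - [0, 0, 40, 0, 0, 0]
    - [0, 0, 50, 0, 0, 0]
    - [0, 0, 50, 0, 0, 0]
    - [3, 0, 16, 0, 0, 0]
    - [0, 0, 0, 0, 0, 0]

```text
clock: 3.52
position: [0.6347, 0.0085, 0.1019]
ee_rot: [-0.098, 0.995, 0.002, 0.005]
ft_force: [0.2, 0.4, -0.2]
grip_width: -0.001
```

```bash
python3 - <<'E'
from h import *
o=manip.get_obs(); print(o["position"],in_jig(o["position"]))
print(to_tool(o,place(JIG,[[48,-120,101]])[0],JIG[2]+np.pi/2))
cv2.imwrite("pics/w1.png",manip.camera("wrist"))
E
```

```text
[0.6347 0.0085 0.1019] [  53.5342 -109.9724]
{'shift': array([  5.4317, -10.091 ,   0.8266]), 'yaw_y': np.float64(101.29625922931415), 'tilt': np.float64(0.6071611054233035), 'turn_z': np.float64(-0.6327220653095935), 'rot': array([ 0.1784,  0.5804, -0.6336])}
```

View pics/w1.png

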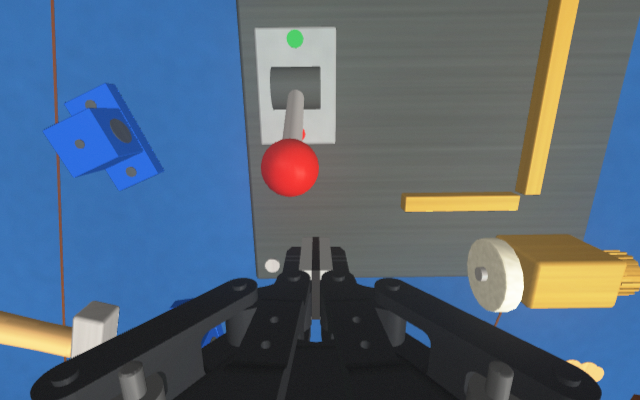

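The wrist view shows the red ball at (290,168), slightly to the left of the shut fingers at (315,265). That matches the measured 10 mm y offset. Next I correct it and sweep.

step_arm:
  motion:
    - [0, -10, 0, 0.2, 0.6, -0.6]
    - [8, 0, 0, 0, 0, 0]
    - [8, 0, 0, 0, 0, 0]
    - [8, 0, 0, 0, 0, 0]
    - [8, 0, 0, 0, 0, 0]
    - [8, 0, 0, 0, 0, 0]
    - [8, 0, 0, 0, 0, 0]
    - [8, 0, 0, 0, 0, 0]
    - [8, 0, 0, 0, 0, 0]
    - [8, 0, 0, 0, 0, 0]
    - [8, 0, 0, 0, 0, 0]
    - [8, 0, 0, 0, 0, 0]
    - [0, 0, 0, 0, 0, 0]

```text
clock: 5.2
position: [0.5472, -0.0217, 0.1072]
ee_rot: [-0.103, 0.995, -0.0, 0.004]
ft_force: [0.5, -0.0, 0.2]
grip_width: 0.001
```

```bash
python3 - <<'E'
from h import *
o=manip.get_obs(); print(o["position"],in_jig(o["position"]))
cv2.imwrite("pics/w2.png",manip.camera("wrist"))
E
```

```text
[ 0.5472 -0.0217  0.1072] [ -38.375  -121.4208]
```

View pics/w2.png

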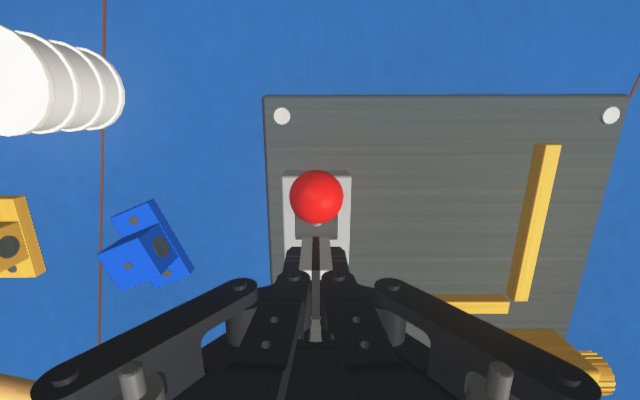

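```bash
python3 - <<'E'
from h import *
i=manip.camera_info("wrist")
for v in (0,.1,.2,.5): 
    a=v-.5; print(v,proj(i,place(JIG,[[-30+80*np.sin(a),-120,38+80*np.cos(a)]])))
E
```

```text
0 [[316.7059 196.5596]]
0.1 [[316.6978 213.0214]]
0.2 [[316.6837 229.8281]]
0.5 [[316.6092 277.9491]]
```

Ball seen at (316,197), which matches lever value 0 (predicted at (317,197)), so the switch is off. Next I lift and go over to the bearing.

step_arm:
  motion:
    - [-10, 0, 0, 0, 0, 0]
    - [0, 0, -40, 0, 0, 0]
    - [0, 0, -45, 0, 0, 0]
    - [0, 0, -45, 0, 0, 0]
    - [-28, -44, 0, 0, 0, 0]
    - [-28, -44, 0, 0, 0, 0]
    - [-28, -44, 0, 0, 0, 0]
    - [-28, -44, 0, 0, 0, 0]
    - [-28, -44, 0, 0, 0, 0]
    - [0, 0, 0, 0, 0, 0]
  jaw: 85

```text
clock: 6.5
position: [0.7536, -0.2041, 0.2401]
ee_rot: [-0.11, 0.994, 0.0, 0.005]
ft_force: [-0.6, -0.2, -0.4]
grip_width: 0.992
```

```bash
python3 - <<'E'
from h import *
o=manip.get_obs(); print(o["position"],o["joint_pos"])
print(to_tool(o,[BR[0],BR[1],.20],BR[2]+np.pi/2))
i=manip.camera_info("wrist")
im=manip.camera("wrist");cv2.imwrite("pics/w3.png",im)
for L in ([[17,18,44],[17,-18,44],[-17,-18,44],[-17,18,44]],[[36,18,12],[36,-18,12],[-36,-18,12],[-36,18,12]]):
    q=proj(i,place(BR,L)); print(q); cv2.polylines(im,[np.round(q).astype(int)],True,(0,0,255),1)
cv2.imwrite("pics/w3o.png",im)
E
```

```text
[ 0.7536 -0.2041  0.2401] [-0.0387  0.7306  0.5023  0.941  -0.3317  1.5285  2.1529]
{'shift': array([131.2018, -39.6161,  38.8717]), 'yaw_y': np.float64(102.648831283935), 'tilt': np.float64(0.5402982002322546), 'turn_z': np.float64(0.44483024764845425), 'rot': array([-0.0451,  0.5384,  0.445 ])}
[[293.9486  67.0646]
 [258.902   66.699 ]
 [257.4713  29.7481]
 [293.6142  30.1318]]
[[296.0323  88.9485]
 [264.6075  88.624 ]
 [262.161   17.7711]
 [295.5063  18.1271]]
```

View pics/w3o.png

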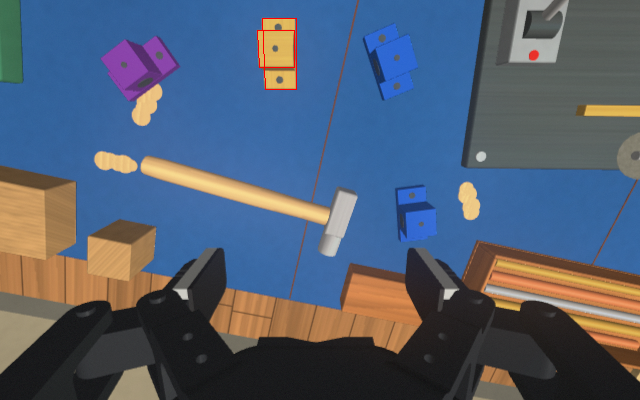

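step_arm:
  motion:
    - [44, -13, 0, 0, 0.3, 0.2]
    - [44, -13, 0, 0, 0.3, 0.2]
    - [43, -13, 0, 0, 0, 0]
    - [0, 0, 30, 0, 0, 0]
    - [0, 0, 0, 0, 0, 0]

```text
clock: 7.18
position: [0.6324, -0.2632, 0.2127]
ee_rot: [-0.112, 0.994, 0.001, 0.004]
ft_force: [0.8, 0.1, 0.5]
grip_width: 0.995
```

```bash
python3 - <<'E'
from h import *
o=manip.get_obs(); print(o["position"],o["joint_pos"])
print(to_tool(o,[BR[0],BR[1],.017],BR[2]+np.pi/2))
i=manip.camera_info("wrist")
im=manip.camera("wrist");cv2.imwrite("pics/w4.png",im)
for L in ([[17,18,44],[17,-18,44],[-17,-18,44],[-17,18,44]],[[36,18,12],[36,-18,12],[-36,-18,12],[-36,18,12]]):
    q=proj(i,place(BR,L)); print(q); cv2.polylines(im,[np.round(q).astype(int)],True,(0,0,255),1)
cv2.imwrite("pics/w4o.png",im)
E
```

```text
[ 0.6324 -0.2632  0.2127] [-0.0334  0.5072  0.5346  1.3377 -0.262   1.3601  2.2945]
{'shift': array([  1.158 ,  -8.8258, 195.6963]), 'yaw_y': np.float64(102.87477893102347), 'tilt': np.float64(0.44204286205613014), 'turn_z': np.float64(0.6707778947369292), 'rot': array([0.0996, 0.4307, 0.6704])}
[[323.2569 197.6118]
 [289.334  197.1758]
 [289.0044 165.3734]
 [323.9461 165.8407]]
[[322.2095 205.8228]
 [291.6896 205.4346]
 [291.1826 143.6374]
 [323.4976 144.0812]]
```

View pics/w4o.png

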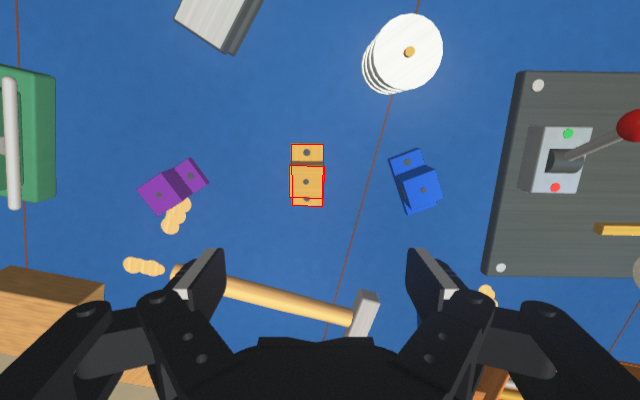

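step_arm:
  motion:
    - [1, -9, 20, 0.1, 0.4, 0.6]
    - [0, 0, 40, 0, 0, 0]
    - [0, 0, 40, 0, 0, 0]
    - [0, 0, 40, 0, 0, 0]
    - [0, 0, 15, 0, 0, 0]
    - [0, 0, 0, 0, 0, 0]
  jaw: 70

```text
clock: 7.98
position: [0.64, -0.2737, 0.0581]
ee_rot: [-0.108, 0.994, -0.003, 0.004]
ft_force: [-0.1, 0.3, 0.1]
grip_width: 0.816
```

```bash
python3 - <<'E'
from h import *
o=manip.get_obs(); print(o["position"],o["joint_pos"])
print(to_tool(o,[BR[0],BR[1],.015],BR[2]+np.pi/2))
i=manip.camera_info("wrist")
im=manip.camera("wrist");cv2.imwrite("pics/w5.png",im)
im=cv2.resize(im[180:400,160:480],None,fx=2.4,fy=2.4,interpolation=cv2.INTER_CUBIC)
for L in ([[17,18,44],[17,-18,44],[-17,-18,44],[-17,18,44]],[[36,18,12],[36,-18,12],[-36,-18,12],[-36,18,12]]):
    q=(proj(i,place(BR,L))-[160,180]+.5)*2.4; cv2.polylines(im,[np.round(q).astype(int)],True,(0,0,255),1)
cv2.imwrite("pics/w5o.png",im)
E
```

```text
[ 0.64   -0.2737  0.0581] [ 0.0011  0.6533  0.4882  1.4637 -0.3254  1.0951  2.3379]
{'shift': array([ 5.1695,  3.6626, 43.024 ]), 'yaw_y': np.float64(102.41307414438481), 'tilt': np.float64(0.584728408058159), 'turn_z': np.float64(0.2090731080982664), 'rot': array([-0.3757,  0.4481,  0.2105])}
```

View pics/w5o.png

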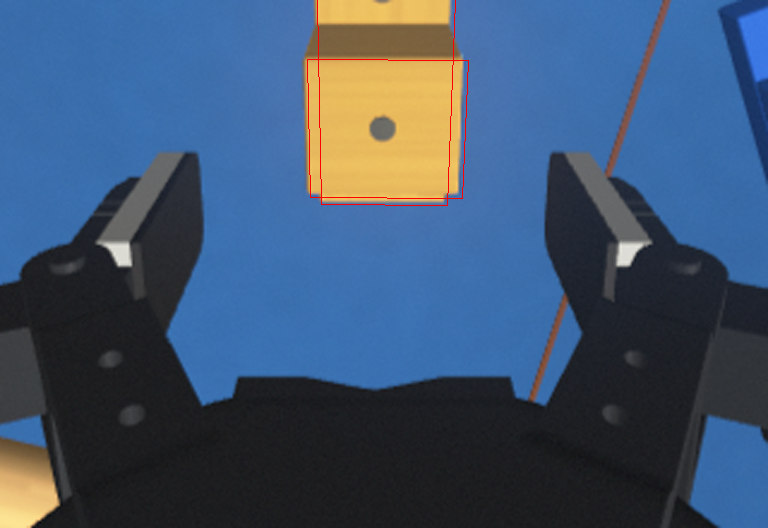

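step_arm:
  motion:
    - [6, 3, 0, -0.4, 0.4, 0.2]
    - [0, 0, 20, 0, 0, 0]
    - [0, 0, 20, 0, 0, 0]
    - [0, 0, 0, 0, 0, 0]

```text
clock: 8.52
position: [0.6352, -0.2727, 0.0194]
ee_rot: [-0.106, 0.994, -0.001, 0.003]
ft_force: [-0.6, 0.0, -0.3]
grip_width: 0.817
```

```bash
python3 - <<'E'
from h import *
o=manip.get_obs(); print(o["position"],o["joint_pos"],o["ft_force"])
print(to_tool(o,[BR[0],BR[1],.015],BR[2]+np.pi/2))
i=manip.camera_info("wrist")
im=manip.camera("wrist");cv2.imwrite("pics/w6.png",im)
im=cv2.resize(im[180:400,160:480],None,fx=2.4,fy=2.4,interpolation=cv2.INTER_CUBIC)
for L in ([[17,18,44],[17,-18,44],[-17,-18,44],[-17,18,44]],[[36,18,12],[36,-18,12],[-36,-18,12],[-36,18,12]]):
    q=(proj(i,place(BR,L))-[160,180]+.5)*2.4; cv2.polylines(im,[np.round(q).astype(int)],True,(0,0,255),1)
cv2.imwrite("pics/w6o.png",im)
E
```

```text
[ 0.6352 -0.2727  0.0194] [ 0.0118  0.6901  0.4716  1.4949 -0.3452  1.034   2.3506] [-0.5501  0.0328 -0.2786]
{'shift': array([0.3807, 1.3855, 4.389 ]), 'yaw_y': np.float64(102.2087353119326), 'tilt': np.float64(0.32563132497506186), 'turn_z': np.float64(0.004734275646057995), 'rot': array([-0.0986,  0.3103,  0.005 ])}
```

View pics/w6o.png

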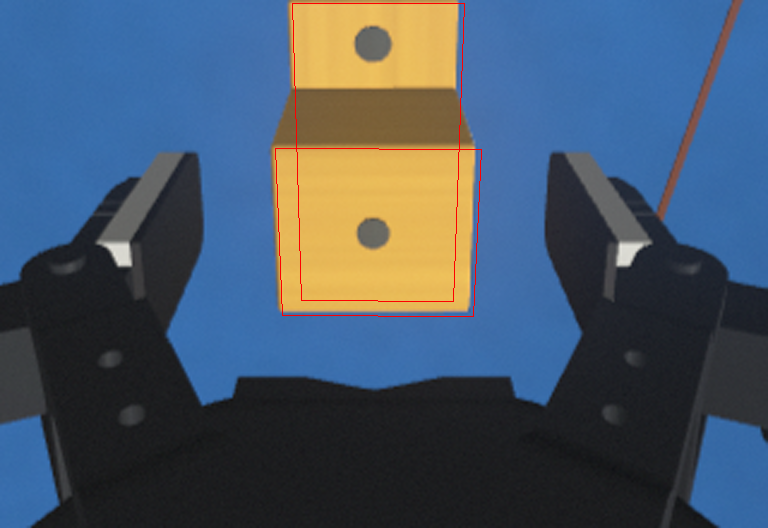

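step_arm:
  motion:
    - [1, 0, 4.5, -0.1, 0.3, 0]
    - [0, 0, 0, 0, 0, 0]

```text
clock: 8.82
position: [0.6352, -0.2735, 0.0162]
ee_rot: [-0.106, 0.994, -0.001, 0.001]
ft_force: [0.1, -1.6, 0.4]
grip_width: 0.82
```

step_arm:
  motion:
    - [0, 0, 0, 0, 0, 0]
    - [0, 0, 0, 0, 0, 0]
    - [0, 0, 0, 0, 0, 0]
    - [0, 0, 0, 0, 0, 0]
    - [0, 0, 0, 0, 0, 0]
    - [0, 0, 0, 0, 0, 0]
  jaw: 20
  force: 70

```text
clock: 9.57
position: [0.6356, -0.2737, 0.0171]
ee_rot: [-0.106, 0.994, -0.001, 0.001]
ft_force: [1.3, -0.6, -1.2]
grip_width: 0.414
```

```bash
python3 - <<'E'
from h import *
o=manip.get_obs(); print(o["position"],o["grip_width"]*85.4,o["ft_force"])
print(to_tool(o,[BR[0],BR[1],.015],BR[2]+np.pi/2))
i=manip.camera_info("wrist")
im=manip.camera("wrist");cv2.imwrite("pics/w7.png",im)
im=cv2.resize(im[180:400,160:480],None,fx=2.4,fy=2.4,interpolation=cv2.INTER_CUBIC)
cv2.imwrite("pics/w7o.png",im)
E
```

```text
[ 0.6356 -0.2737  0.0171] 35.34728124131428 [ 1.3112 -0.6256 -1.2323]
{'shift': array([0.5083, 2.5117, 2.0561]), 'yaw_y': np.float64(102.20419449690057), 'tilt': np.float64(0.18501510446996583), 'turn_z': np.float64(0.0001934606140281403), 'rot': array([-0.1054,  0.1521,  0.0003])}
```

View pics/w7o.png

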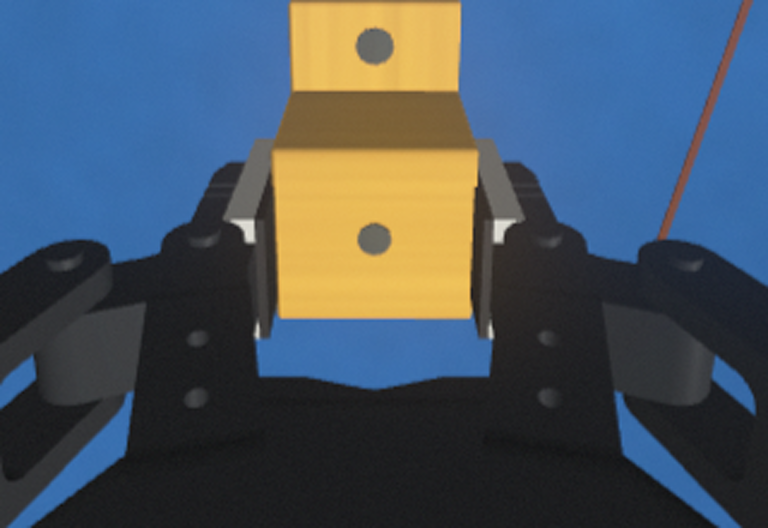

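step_arm:
  motion:
    - [0, 0, -10, 0, 0, 0]
    - [0, 0, -25, 0, 0, 0]
    - [0, 0, -40, 0, 0, 0]
    - [0, 0, -40, 0, 0, 0]
    - [0, 0, -40, 0, 0, 0]
    - [0, 0, -30, 0, 0, 0]
    - [0, 0, 0, 0, 0, 0]

```text
clock: 10.5
position: [0.6322, -0.272, 0.2059]
ee_rot: [-0.106, 0.994, 0.001, -0.003]
ft_force: [0.4, 0.2, -6.3]
grip_width: 0.406
```

```bash
python3 - <<'E'
from h import *
o=manip.get_obs(); print(o["position"],o["grip_width"]*85.4,o["ft_force"],o["joint_pos"])
print(to_tool(o,place(JIG,[[-6,12,200]])[0],JIG[2]+np.pi/2))
i=manip.camera_info("wrist")
im=manip.camera("wrist");cv2.imwrite("pics/w8.png",im)
im=cv2.resize(im[150:400,160:480],None,fx=2.4,fy=2.4,interpolation=cv2.INTER_CUBIC)
cv2.imwrite("pics/w8o.png",im)
E
```

```text
[ 0.6322 -0.272   0.2059] 34.63639901210505 [ 0.4421  0.2214 -6.3333] [-0.0213  0.5287  0.539   1.3247 -0.267   1.3654  2.2959]
{'shift': array([ -2.6501, 395.8844,   7.0645]), 'yaw_y': np.float64(102.1789562810928), 'tilt': np.float64(0.32642787827333825), 'turn_z': np.float64(0.2499749864690557), 'rot': array([ 0.1733, -0.2766,  0.2504])}
```

View pics/w8o.png

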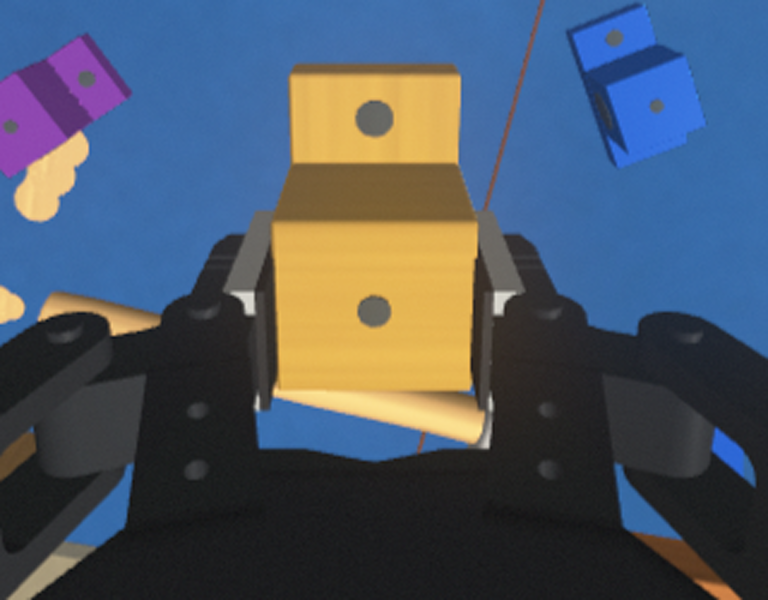

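step_arm:
  motion:
    - [0, 20, 0, 0.2, -0.3, 0.2]
    - [0, 40, 0, 0, 0, 0]
    - [0, 44, 0, 0, 0, 0]
    - [0, 44, 0, 0, 0, 0]
    - [0, 44, 0, 0, 0, 0]
    - [0, 44, 0, 0, 0, 0]
    - [0, 44, 0, 0, 0, 0]
    - [0, 44, 0, 0, 0, 0]
    - [0, 40, 0, 0, 0, 0]
    - [0, 20, 0, 0, 0, 0]
    - [0, 0, 0, 0, 0, 0]
    - [0, 0, 0, 0, 0, 0]

```text
clock: 12.05
position: [0.535, 0.1161, 0.1787]
ee_rot: [-0.105, 0.994, -0.0, -0.02]
ft_force: [0.3, -1.0, -5.5]
grip_width: 0.407
```

```bash
python3 - <<'E'
from h import *
o=manip.get_obs(); print(o["position"],o["grip_width"]*85.4,o["ft_force"],o["joint_pos"],in_jig(o["position"]))
print(to_tool(o,place(JIG,[[-6,12,45]])[0],JIG[2]+np.pi/2))
i=manip.camera_info("wrist")
im=manip.camera("wrist");cv2.imwrite("pics/w9.png",im)
for L in ([[45,45,28],[-85,45,28],[-85,57,28],[45,57,28]],[[45,42,28],[45,-42,28],[57,-42,28],[57,42,28]]):
    cv2.polylines(im,[np.round(proj(i,place(JIG,L))).astype(int)],True,(0,0,255),1)
cv2.imwrite("pics/w9o.png",im)
E
```

```text
[0.535  0.1161 0.1787] 34.75262664678405 [ 0.3494 -0.9705 -5.5133] [-0.6264  0.2307  0.3861  1.724  -0.0967  1.2444  1.5659] [-21.7343  15.9822]
{'shift': array([-21.0134,  -4.5227, 132.9637]), 'yaw_y': np.float64(102.03161642802054), 'tilt': np.float64(2.282003101964413), 'turn_z': np.float64(0.1026351333968023), 'rot': array([ 0.2175, -2.2716,  0.107 ])}
```

View pics/w9o.png

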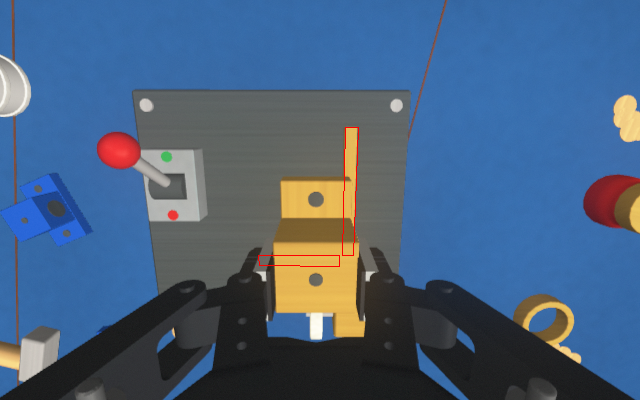

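step_arm:
  motion:
    - [-10, -2, 0, 0.1, -1.2, 0]
    - [-10, -2, 30, 0.1, -1.2, 0]
    - [0, 0, 40, 0, 0, 0]
    - [0, 0, 40, 0, 0, 0]
    - [0, 0, 15, 0, 0, 0]
    - [0, 0, 0, 0, 0, 0]

```text
clock: 12.85
position: [0.5613, 0.1113, 0.0512]
ee_rot: [-0.101, 0.995, -0.0, 0.006]
ft_force: [-0.3, 0.0, -5.4]
grip_width: 0.405
```

```bash
cat > st.py <<'E'
from h import *
import sys
def st(x,y,z):
    o=manip.get_obs(); print(o["clock"],o["position"],"jig",in_jig(o["position"]),"f",o["ft_force"],"q",o["joint_pos"])
    R=Rn.from_quat(o["ee_rot"]); print("f tool",R.inv().apply(o["ft_force"]), "tq tool",R.inv().apply(o["torque"]))
    print(to_tool(o,place(JIG,[[x,y,z]])[0],JIG[2]+np.pi/2))
if __name__=="__main__": st(*map(float,sys.argv[1:4]))
E
python3 st.py -6 12 33
```

```text
12.85 [0.5613 0.1113 0.0512] jig [2.9724 5.8276] f [-0.2905  0.0048 -5.4203] q [-0.5831  0.3914  0.3664  1.8224 -0.1666  0.946   1.6275]
f tool [0.3489 0.0723 5.4164] tq tool [ 0.0223 -0.011  -0.0215]
{'shift': array([ 9.2254,  6.1524, 18.0763]), 'yaw_y': np.float64(101.6055373780478), 'tilt': np.float64(0.6965718781028284), 'turn_z': np.float64(-0.32344391657593974), 'rot': array([-0.099 ,  0.6895, -0.3229])}
```

step_arm:
  motion:
    - [7, 4, 4, -0.1, 0.7, -0.3]
    - [0, 0, 4, 0, 0, 0]
    - [0, 0, 0, 0, 0, 0]

```text
clock: 13.22
position: [0.5555, 0.1145, 0.0461]
ee_rot: [-0.104, 0.995, 0.001, 0.002]
ft_force: [1.2, 0.6, -4.8]
grip_width: 0.409
```

```bash
python3 st.py -6 12 33; python3 - <<'E'
from h import *
i=manip.camera_info("wrist")
im=manip.camera("wrist");cv2.imwrite("pics/w10.png",im)
im=cv2.resize(im[150:400,160:480],None,fx=2.4,fy=2.4,interpolation=cv2.INTER_CUBIC)
for L in ([[45,45,28],[-85,45,28],[-85,57,28],[45,57,28]],[[45,42,28],[45,-42,28],[57,-42,28],[57,42,28]]):
    q=(proj(i,place(JIG,L))-[160,150]+.5)*2.4
    cv2.polylines(im,[np.round(q).astype(int)],True,(0,0,255),1)
cv2.imwrite("pics/w10o.png",im)
E
```

```text
13.225 [0.5555 0.1145 0.0461] jig [-2.0034 10.1252] f [ 1.2032  0.5636 -4.7988] q [-0.5861  0.3934  0.3618  1.8318 -0.1696  0.9419  1.6287]
f tool [-1.2722  0.2981  4.8049] tq tool [-0.0087  0.054   0.0166]
{'shift': array([ 4.0553,  1.8604, 13.0614]), 'yaw_y': np.float64(101.91583145332613), 'tilt': np.float64(0.26228330512025605), 'turn_z': np.float64(-0.013149841297604326), 'rot': array([ 0.0589,  0.2556, -0.0133])}
```

View pics/w10o.png

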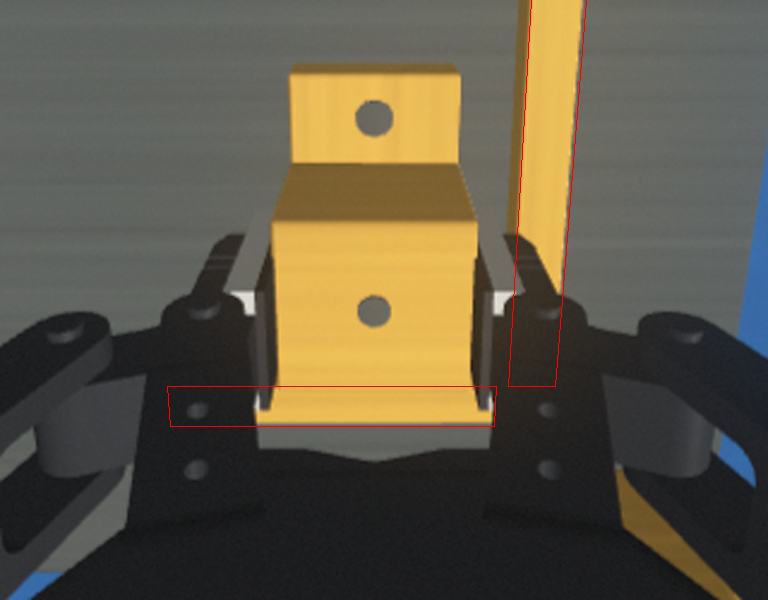

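step_arm:
  motion:
    - [2, 1, 5, 0, 0.3, 0]
    - [0, 0, 4, 0, 0, 0]
    - [0, 0, 1, 0, 0, 0]
    - [0, 0, 0, 0, 0, 0]

```text
clock: 13.78
position: [0.5536, 0.1154, 0.0359]
ee_rot: [-0.104, 0.995, 0.001, -0.0]
ft_force: [0.5, -0.3, -6.2]
grip_width: 0.402
```

```bash
python3 st.py -6 12 33
```

```text
13.775 [0.5536 0.1154 0.0359] jig [-3.6875 11.3588] f [ 0.5149 -0.2552 -6.2121] q [-0.5842  0.4077  0.3576  1.8378 -0.1759  0.927   1.6315]
f tool [-0.4522 -0.3637  6.2116] tq tool [ 0.029  -0.0128 -0.0113]
{'shift': array([2.312 , 0.6376, 2.9373]), 'yaw_y': np.float64(101.92808247303178), 'tilt': np.float64(0.07010766176618297), 'turn_z': np.float64(-0.0008988215919600862), 'rot': array([ 0.0693, -0.0109, -0.0009])}
```

step_arm:
  motion:
    - [0, 0, 1, 0, 0, 0]
    - [0, 0, 1, 0, 0, 0]
    - [0, 0, 0, 0, 0, 0]

```text
clock: 14.15
position: [0.5538, 0.1153, 0.0339]
ee_rot: [-0.104, 0.995, 0.001, -0.0]
ft_force: [0.8, 0.2, -5.8]
grip_width: 0.409
```

step_arm:
  motion:
    - [0, 0, 1, 0, 0, 0]
    - [0, 0, 0, 0, 0, 0]

```text
clock: 14.4
position: [0.554, 0.1154, 0.0331]
ee_rot: [-0.104, 0.995, 0.001, 0.0]
ft_force: [-0.3, -0.5, -5.1]
grip_width: 0.41
```

step_arm:
  motion:
    - [0, 0, 1, 0, 0, 0]
    - [0, 0, 0, 0, 0, 0]

```text
clock: 14.65
position: [0.5547, 0.1155, 0.0331]
ee_rot: [-0.104, 0.995, 0.001, 0.001]
ft_force: [-0.7, -0.2, -6.5]
grip_width: 0.408
```

```bash
python3 st.py -6 12 33
```

```text
14.65 [0.5547 0.1155 0.0331] jig [-2.6003 11.3216] f [-0.7165 -0.1825 -6.4756] q [-0.5826  0.4124  0.3563  1.8385 -0.1786  0.9196  1.6335]
f tool [ 0.7519 -0.0411  6.4741] tq tool [ 0.0075  0.0236 -0.0081]
{'shift': array([3.4   , 0.6776, 0.1069]), 'yaw_y': np.float64(101.91821937436133), 'tilt': np.float64(0.14886404129758063), 'turn_z': np.float64(-0.01076192026241074), 'rot': array([ 0.0924,  0.1167, -0.0109])}
```

step_arm:
  motion:
    - [0, 0, 1, 0, 0, 0]
    - [0, 0, 1, 0, 0, 0]

```text
clock: 14.9
position: [0.5559, 0.1157, 0.033]
ee_rot: [-0.104, 0.995, 0.001, 0.002]
ft_force: [-4.1, -0.2, 9.0]
grip_width: 0.407
```

step_arm:
  motion:
    - [0, 0, 1, 0, 0, 0]
    - [0, 0, 1, 0, 0, 0]

```text
clock: 15.15
position: [0.5569, 0.1159, 0.033]
ee_rot: [-0.104, 0.995, 0.002, 0.003]
ft_force: [-2.7, -1.0, 9.2]
grip_width: 0.408
```

```bash
python3 st.py -6 12 33
```

```text
15.15 [0.5569 0.1159 0.033 ] jig [-0.3518 11.237 ] f [-2.7075 -1.0468  9.1969] q [-0.581   0.414   0.3558  1.8365 -0.1808  0.9158  1.6355]
f tool [ 2.8067 -0.4402 -9.2162] tq tool [0.176  0.918  0.0148]
{'shift': array([ 5.6484,  0.7603, -0.0505]), 'yaw_y': np.float64(101.90071178060799), 'tilt': np.float64(0.3972305142074947), 'turn_z': np.float64(-0.028269514015747177), 'rot': array([ 0.1601,  0.3636, -0.0288])}
```

step_arm:
  motion:
    - [0, 3, -0.3, 0.1, 0.3, 0]
    - [0, 3, 0.2, 0, 0, 0]
    - [0, 3, 0.2, 0, 0, 0]
    - [0, 2, 0.2, 0, 0, 0]
    - [0, 1, 0.2, 0, 0, 0]

```text
clock: 15.78
position: [0.5554, 0.1278, 0.033]
ee_rot: [-0.103, 0.995, 0.0, 0.001]
ft_force: [-0.5, -1.3, 1.6]
grip_width: 0.409
```

```bash
python3 st.py 9 27 33
```

```text
15.775 [0.5554 0.1278 0.033 ] jig [ 0.6061 23.1896] f [-0.4626 -1.3095  1.5987] q [-0.6001  0.418   0.3527  1.8304 -0.1768  0.921   1.6098]
f tool [ 0.7176 -1.1863 -1.6008] tq tool [0.4835 0.0686 0.0188]
{'shift': array([-8.3902,  3.8185,  0.0081]), 'yaw_y': np.float64(101.87405353739955), 'tilt': np.float64(0.16246026389049578), 'turn_z': np.float64(-0.054927757224191964), 'rot': array([ 0.    ,  0.1625, -0.0549])}
```

step_arm:
  motion:
    - [-3, 0, 0, 0, 0.2, 0]
    - [-2, 0, 0.2, 0, 0, 0]
    - [-1, 0, 0.2, 0, 0, 0]

```text
clock: 16.15
position: [0.5615, 0.1298, 0.033]
ee_rot: [-0.104, 0.995, 0.0, -0.001]
ft_force: [-2.7, -0.2, 5.0]
grip_width: 0.408
```

step_arm:
  motion:
    - [0, 1, 0, 0, 0, 0]
    - [0, 1, 0, 0, 0, 0]
    - [0, 0.7, 0.1, 0, 0, 0]

```text
clock: 16.52
position: [0.5617, 0.1318, 0.033]
ee_rot: [-0.103, 0.995, 0.0, 0.0]
ft_force: [-0.3, -2.0, 2.8]
grip_width: 0.407
```

```bash
python3 st.py 9 27 33;  python3 - <<'E'
from h import *
i=manip.camera_info("wrist")
im=manip.camera("wrist");cv2.imwrite("pics/w11.png",im)
im=cv2.resize(im[150:400,160:480],None,fx=2.4,fy=2.4,interpolation=cv2.INTER_CUBIC)
cv2.imwrite("pics/w11o.png",im)
E
```

```text
16.525 [0.5617 0.1318 0.033 ] jig [ 7.6156 25.8098] f [-0.2602 -1.9942  2.8074] q [-0.5991  0.4331  0.3509  1.8091 -0.181   0.9305  1.6081]
f tool [ 0.6632 -1.8981 -2.8078] tq tool [0.5009 0.0359 0.0129]
{'shift': array([-1.3826,  1.1923, -0.0064]), 'yaw_y': np.float64(101.8456250383772), 'tilt': np.float64(0.018269636891350766), 'turn_z': np.float64(-0.08335625624654597), 'rot': array([ 0.0053,  0.0175, -0.0834])}
```

View pics/w11o.png

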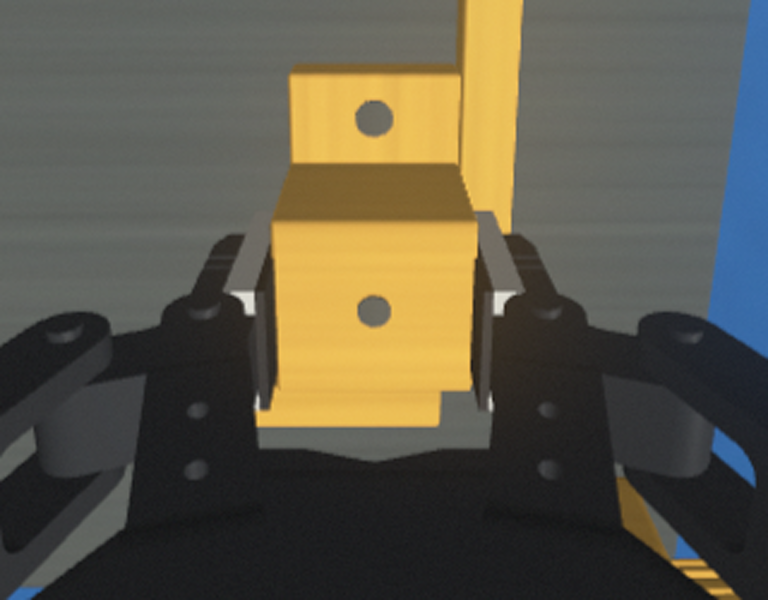

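step_arm:
  motion:
    - [0, 0.7, 0.1, 0, 0, 0]
    - [0, 0.7, 0.1, 0, 0, 0]

```text
clock: 16.82
position: [0.5617, 0.1319, 0.033]
ee_rot: [-0.103, 0.995, -0.001, 0.0]
ft_force: [-0.3, -6.4, 4.7]
grip_width: 0.408
```

step_arm:
  motion:
    - [0, 0.7, 0.1, 0, 0, 0]
    - [0, 0.7, 0.1, 0, 0, 0]

```text
clock: 17.08
position: [0.5617, 0.1319, 0.033]
ee_rot: [-0.103, 0.995, -0.001, 0.0]
ft_force: [-0.4, -4.7, 4.2]
grip_width: 0.403
```

```bash
python3 st.py 9 27 33
```

```text
17.075 [0.5617 0.1319 0.033 ] jig [ 7.6295 25.9099] f [-0.396  -4.6747  4.195 ] q [-0.6021  0.4332  0.3522  1.8092 -0.1781  0.9301  1.6032]
f tool [ 1.3388 -4.5074 -4.1831] tq tool [ 1.0777  0.1595 -0.2873]
{'shift': array([-1.3674,  1.094 , -0.0071]), 'yaw_y': np.float64(101.76669273930727), 'tilt': np.float64(0.1631595936725567), 'turn_z': np.float64(-0.16228855531646502), 'rot': array([-0.1603,  0.0303, -0.1622])}
```

step_arm:
  motion:
    - [-0.7, 0.7, 0.1, -0.1, 0, -0.1]
    - [-0.7, 0.7, 0.1, -0.1, 0, -0.1]

```text
clock: 17.32
position: [0.5621, 0.132, 0.033]
ee_rot: [-0.104, 0.995, -0.0, -0.001]
ft_force: [-3.8, -5.2, 7.3]
grip_width: 0.408
```

step_arm:
  motion:
    - [-0.7, 0.7, 0.1, 0, 0, 0]
    - [-0.7, 0.7, 0.1, 0, 0, 0]

```text
clock: 17.58
position: [0.5625, 0.1321, 0.033]
ee_rot: [-0.103, 0.995, -0.001, -0.002]
ft_force: [-3.7, -6.3, 7.2]
grip_width: 0.407
```

```bash
python3 st.py 9 27 33
```

```text
17.575 [0.5625 0.1321 0.033 ] jig [ 8.4225 25.9271] f [-3.6575 -6.2894  7.2309] q [-0.5994  0.4375  0.3512  1.803  -0.1802  0.9366  1.6072]
f tool [ 4.9015 -5.4139 -7.2031] tq tool [ 1.1242  0.6547 -0.1658]
{'shift': array([-0.5767,  1.0735,  0.0208]), 'yaw_y': np.float64(101.87933479515893), 'tilt': np.float64(0.2398052425959494), 'turn_z': np.float64(-0.04964649946481359), 'rot': array([-0.0959, -0.2198, -0.0498])}
```

step_arm:
  motion:
    - [-0.9, 0.7, 0, -0.1, -0.2, 0]
    - [-0.9, 0.7, 0, 0, 0, 0]

```text
clock: 17.82
position: [0.563, 0.1322, 0.033]
ee_rot: [-0.103, 0.995, -0.001, -0.001]
ft_force: [-3.9, -5.3, 6.3]
grip_width: 0.408
```

step_arm:
  motion:
    - [-0.9, 0.7, 0, 0, -0.1, 0]
    - [-0.9, 0.7, 0, 0, 0, 0]

```text
clock: 18.08
position: [0.5635, 0.1323, 0.033]
ee_rot: [-0.103, 0.995, -0.001, -0.002]
ft_force: [-4.3, -7.1, 7.1]
grip_width: 0.407
```

```bash
python3 st.py 9 27 33
```

```text
18.075 [0.5635 0.1323 0.033 ] jig [ 9.4867 25.9189] f [-4.3091 -7.1124  7.1388] q [-0.5997  0.4397  0.3516  1.8001 -0.1801  0.9376  1.6054]
f tool [ 5.7001 -6.0992 -7.1011] tq tool [ 1.1215  0.9364 -0.2439]
{'shift': array([0.4891, 1.0801, 0.0143]), 'yaw_y': np.float64(101.79800280177888), 'tilt': np.float64(0.26705704495556143), 'turn_z': np.float64(-0.13097849284486074), 'rot': array([-0.1445, -0.2246, -0.1313])}
```

step_arm:
  motion:
    - [-1.2, 0.7, -0.3, -0.1, -0.2, -0.1]
    - [-1.2, 0.7, -0.3, 0, -0.1, 0]

```text
clock: 18.32
position: [0.5636, 0.1323, 0.033]
ee_rot: [-0.103, 0.995, -0.001, -0.002]
ft_force: [-5.4, -5.4, 6.1]
grip_width: 0.409
```

step_arm:
  motion:
    - [-1.2, 0.7, -0.3, 0, 0, 0]
    - [-1.2, 0.7, -0.3, 0, 0, 0]

```text
clock: 18.58
position: [0.5636, 0.1323, 0.0332]
ee_rot: [-0.103, 0.995, -0.002, -0.004]
ft_force: [-4.5, -5.7, 7.1]
grip_width: 0.405
```

```bash
python3 st.py 9 27 33;  python3 - <<'E'
from h import *
i=manip.camera_info("wrist")
im=manip.camera("wrist");cv2.imwrite("pics/w12.png",im)
im=cv2.resize(im[150:400,160:480],None,fx=2.4,fy=2.4,interpolation=cv2.INTER_CUBIC)
cv2.imwrite("pics/w12o.png",im)
E
```

```text
18.575 [0.5636 0.1323 0.0332] jig [ 9.5708 25.9224] f [-4.5428 -5.7213  7.1277] q [-0.5994  0.4428  0.3518  1.7953 -0.18    0.9443  1.605 ]
f tool [ 5.6783 -4.6957 -7.0628] tq tool [ 1.0768  0.9829 -0.2487]
{'shift': array([0.5719, 1.0768, 0.1684]), 'yaw_y': np.float64(101.79420673819041), 'tilt': np.float64(0.5360669059461141), 'turn_z': np.float64(-0.13477455643332803), 'rot': array([-0.1896, -0.5014, -0.1356])}
```

View pics/w12o.png

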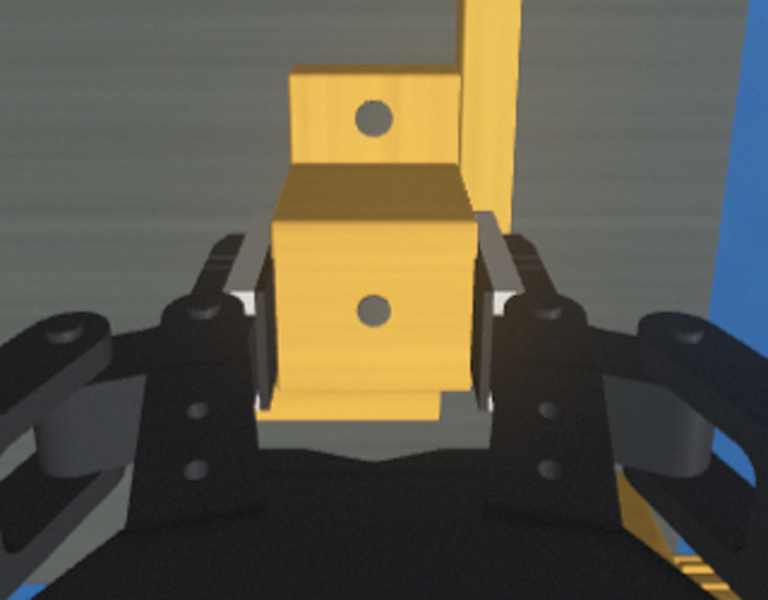

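step_arm:
  motion:
    - [-1.5, 1.0, -0.6, -0.2, -0.5, -0.1]
    - [-1.5, 1.0, -0.6, -0.1, -0.3, -0.1]

```text
clock: 18.88
position: [0.5636, 0.1323, 0.0331]
ee_rot: [-0.104, 0.995, -0.0, -0.001]
ft_force: [-3.5, -6.4, 2.7]
grip_width: 0.414
```

```bash
python3 st.py 9 27 33
```

```text
18.875 [0.5636 0.1323 0.0331] jig [ 9.5922 25.8561] f [-3.5332 -6.3547  2.6513] q [-0.5979  0.4378  0.3506  1.8024 -0.1818  0.9342  1.6098]
f tool [ 4.7721 -5.4889 -2.6445] tq tool [ 1.3377  1.0214 -0.07  ]
{'shift': array([0.5924, 1.1438, 0.0619]), 'yaw_y': np.float64(101.91595935230934), 'tilt': np.float64(0.06500000442163709), 'turn_z': np.float64(-0.013021942314395574), 'rot': array([-0.0154, -0.0631, -0.013 ])}
```

step_arm:
  motion:
    - [-2.0, 1.4, -0.7, -0.1, -0.2, 0]
    - [-2.5, 1.6, -0.8, -0.1, -0.2, 0]

```text
clock: 19.12
position: [0.5636, 0.1324, 0.033]
ee_rot: [-0.103, 0.995, -0.0, -0.002]
ft_force: [-10.1, -8.8, 8.5]
grip_width: 0.403
```

```bash
python3 st.py 9 27 33
```

```text
19.125 [0.5636 0.1324 0.033 ] jig [ 9.5606 25.9393] f [-10.1042  -8.7981   8.5109] q [-0.5973  0.4395  0.3506  1.8001 -0.1828  0.9375  1.609 ]
f tool [11.7241 -6.5397 -8.4685] tq tool [ 1.8653  2.2655 -0.351 ]
{'shift': array([0.5625, 1.0597, 0.0287]), 'yaw_y': np.float64(101.82380436439905), 'tilt': np.float64(0.21281695742119738), 'turn_z': np.float64(-0.10517693022468677), 'rot': array([ 0.0094, -0.2126, -0.1052])}
```

step_arm:
  motion:
    - [-2.5, 2.0, -1.2, -0.1, -0.3, -0.1]
    - [-2.5, 2.2, -1.2, -0.1, -0.3, -0.1]

```text
clock: 19.38
position: [0.5637, 0.1324, 0.0331]
ee_rot: [-0.104, 0.995, -0.001, -0.002]
ft_force: [-6.0, -10.6, 2.1]
grip_width: 0.407
```

```bash
python3 st.py 9 27 33; python3 - <<'E'
from h import *
for k in range(6):
    im=manip.camera("wrist" if k%2 else "top")
    cv2.imwrite(f"pics/f{k}.png",im)
    o=manip.get_obs();R=Rn.from_quat(o["ee_rot"])
    print(o["clock"],R.inv().apply(o["ft_force"]),in_jig(o["position"]),o["position"][2])
E
python3 st.py 9 27 33
```

```text
19.375 [0.5637 0.1324 0.0331] jig [ 9.6233 25.9391] f [ -6.0278 -10.5591   2.0511] q [-0.5981  0.4395  0.3508  1.7998 -0.1815  0.9377  1.6085]
f tool [ 8.0803 -9.0937 -2.0125] tq tool [ 2.0934  1.5239 -0.092 ]
{'shift': array([0.6237, 1.0605, 0.1392]), 'yaw_y': np.float64(101.88225800415364), 'tilt': np.float64(0.21835895254358684), 'turn_z': np.float64(-0.04672329047009782), 'rot': array([-0.0553, -0.2112, -0.0468])}
19.425 [ 7.916  -9.0603 -1.9725] [ 9.6098 25.934 ] 0.033108263684965104
19.475 [ 7.0015 -8.5313 -3.0159] [ 9.6159 25.9548] 0.03311952908183402
19.525 [ 7.0561 -8.7377 -2.7911] [ 9.5993 25.9668] 0.033115481256861194
19.575 [ 7.8506 -7.9814 -2.4015] [ 9.6013 25.9594] 0.03311286768485639
19.625 [ 8.433  -9.5868 -2.6067] [ 9.5931 25.9434] 0.03309882979459655
19.675 [ 7.5752 -9.9202 -2.778 ] [ 9.5933 25.959 ] 0.03310963318855691
19.675 [0.5636 0.1324 0.0331] jig [ 9.5933 25.959 ] f [ -5.3606 -11.2626   2.8156] q [-0.5981  0.4395  0.3508  1.7999 -0.1816  0.9377  1.6086]
f tool [ 7.5752 -9.9202 -2.778 ] tq tool [ 2.0436  1.539  -0.1799]
{'shift': array([0.5938, 1.0406, 0.1109]), 'yaw_y': np.float64(101.88187680702802), 'tilt': np.float64(0.22252716944720122), 'turn_z': np.float64(-0.047104487595717615), 'rot': array([-0.0526, -0.2162, -0.0472])}
```

```bash
python3 - <<'E'
import cv2,numpy as np
a=cv2.imread("pics/f4.png")[160:280,235:375]; b=cv2.imread("pics/f5.png")
cv2.imwrite("pics/f4c.png",cv2.resize(a,None,fx=5,fy=5,interpolation=cv2.INTER_CUBIC))
E
```

```text
(no output)
```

View pics/f4c.png

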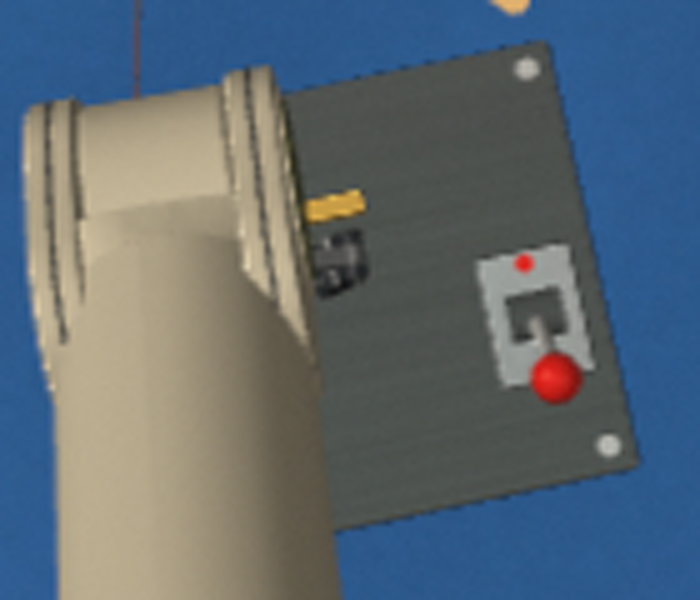

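View pics/f5.png

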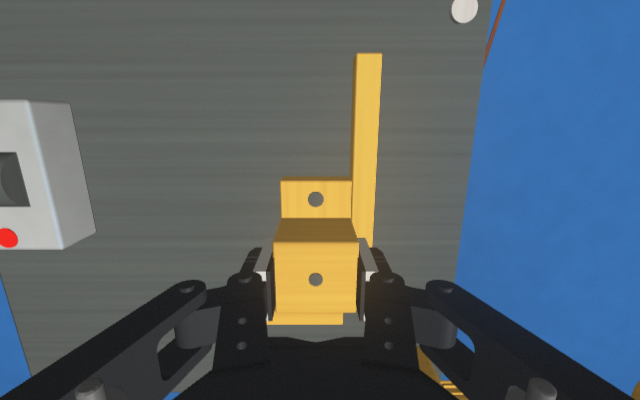

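step_arm:
  motion:
    - [-3.0, 2.2, -1.2, -0.1, -0.3, 0]
    - [-3.5, 2.3, -1.5, -0.1, -0.3, 0]

```text
clock: 19.92
position: [0.5636, 0.1324, 0.0332]
ee_rot: [-0.102, 0.995, -0.002, -0.003]
ft_force: [-11.5, -12.5, 5.1]
grip_width: 0.406
```

```bash
python3 - <<'E'
from h import *
for k in range(8):
    im=manip.camera("wrist" if k%2 else "scene")
    cv2.imwrite(f"pics/g{k}.png",im)
    o=manip.get_obs();R=Rn.from_quat(o["ee_rot"])
    print(o["clock"],R.inv().apply(o["ft_force"]),in_jig(o["position"]),o["position"][2])
a=cv2.imread("pics/g6.png")[165:275,270:420]
cv2.imwrite("pics/g6c.png",cv2.resize(a,None,fx=5,fy=5,interpolation=cv2.INTER_CUBIC))
E
python3 st.py 9 27 33
```

```text
19.975 [11.62   -8.7933 -6.6244] [ 9.648  25.9779] 0.03318502557418876
20.025 [12.5449 -9.3275 -5.5074] [ 9.6675 25.975 ] 0.03319578046430692
20.075 [11.4896 -9.0538 -5.082 ] [ 9.6397 25.9572] 0.03317860617759694
20.125 [12.4866 -8.7016 -5.8336] [ 9.6246 25.9832] 0.03316805303361767
20.175 [11.9049 -9.8154 -6.0464] [ 9.6548 26.0003] 0.03319097409950194
20.225 [12.4469 -9.2361 -6.326 ] [ 9.6657 25.9776] 0.033201801098558796
20.275 [12.2957 -9.0215 -6.0286] [ 9.654  25.9822] 0.0331933664085153
20.325 [12.7836 -8.937  -5.2265] [ 9.6209 25.9708] 0.03316376709745757
20.325 [0.5636 0.1324 0.0332] jig [ 9.6209 25.9708] f [-10.661  -11.3338   5.338 ] q [-0.599   0.4418  0.3516  1.7967 -0.1808  0.9422  1.6053]
f tool [12.7836 -8.937  -5.2265] tq tool [ 2.0712  2.4048 -0.4658]
{'shift': array([0.6229, 1.0277, 0.1658]), 'yaw_y': np.float64(101.75336123277515), 'tilt': np.float64(0.42836434229851206), 'turn_z': np.float64(-0.17562006184859058), 'rot': array([-0.1338, -0.4069, -0.1761])}
```

View pics/g6c.png

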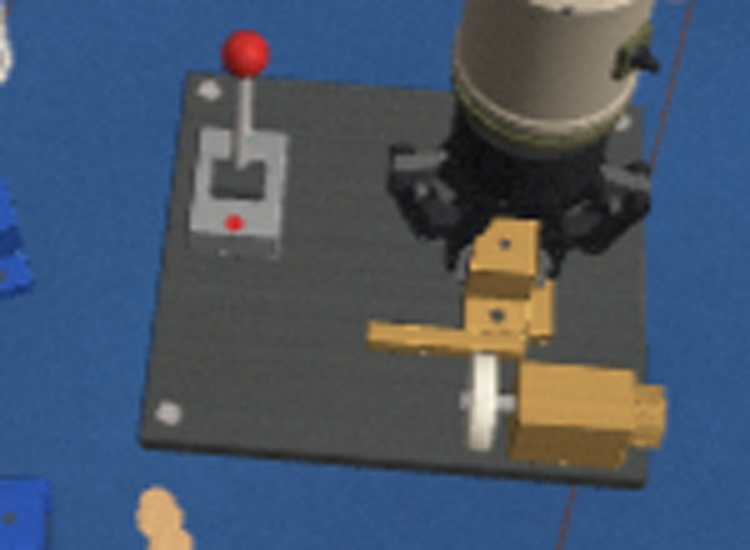

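Lever ball is on the green-dot side and the block sits against both stops in the scene view: flange end on the end stop, long side on the rail. The push is steady at 12 N and 9 N. Handing in.

```bash
python3 - <<'E'
from h import *
print(manip.hand_in())
o=manip.get_obs();R=Rn.from_quat(o["ee_rot"]);print(o["clock"],R.inv().apply(o["ft_force"]),in_jig(o["position"]))
E
```

```text
the job is handed in; nothing more can be done
None
the job is handed in; nothing more can be done
```

The lever is off, the block is in the corner and held there against both stops, and the job is handed in. No verdict came back.

- **Switch:** I swept the lever to the robot's side with shut fingers. Afterwards the ball appeared at pixel (316,197); the off position predicts (317,197).
- **Block:** I gripped it by its y faces at 70 N, carried it over, set it flat on the bed, and slid it first against the long rail and then against the end stop.
- **Push:** over the last 0.35 s before hand-in the tool read about 12 N towards the end stop and 9 N towards the long rail. The stops themselves may feel a few newtons less because of friction on the bed and rail.
- **Position:** the tool held still within about 0.05 mm, with 0.4° tilt and under 0.2° yaw error. The last scene view showed the block touching both stops.

**Disagreements:**
- With the block against the rail, the tool stopped about 1 mm short of the y my camera fit predicts (26.0 against 27 mm). Along x it stopped 0.6 mm beyond prediction, which fits a grip slightly off the block's middle. Both are within the calibration error and the 4 mm limit.
- The block also pressed on the bed with about 11 N, more than its own weight.
- Bystanders were not re-measured. I kept clear of them, and no unexpected contact force showed at the end of any move.

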